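# Release two vials from the dual-button dispenser

### The arm

A 6-joint arm with a two-finger parallel gripper is mounted at the origin on the work surface. World frame = base frame: x ahead of the robot, y to its left, z up, the work surface at z = 0. Lengths are in m, angles in rad, forces in N, time in s.
With the tool pointing down it reaches from about 0.375 to 0.9 m from the base axis. Payload 3.1 kg.
Tool frame: the origin (TCP) lies midway between the tips of the shut fingers; the grasp point (between the pads) lies 19 mm behind it; z points along the fingers, x is the direction in which the jaws open and shut, and the axes are right-handed (so a half turn about z gives the same grasp; the last joint's range is limited). The gripper opens to 85 mm and grips with 20 to 120 N. Pads are 22 mm wide; open, the fingers measure 114 mm over their backs; the gripper's body (76 mm by 85 mm) begins 54 mm behind the grasp point. The pads swing forward as they close: fully open they stand 13 mm farther back than shut.
Start: joints at [-1.333, 0.527, 1.433, -0, 1.181, -0.178], TCP at [0.253, -0.571, 0.231] pointing down, gripper open.
Joint ranges: [-3.08, 3.08], [-0.75, 2.2], [0.22, 2.44], [-1.43, 4.57], [0, 2.65], [-2.85, 2.85]. Speed limits (rad/s): [2.79, 2.79, 3.14, 3.14, 3.14, 3.14].

### API

Orientations are given as a unit quaternion [w, x, y, z].
In Python, from plant import sensors, optics, hand_in gives the robot as it stands.
- The arm moves only by the tool step_arm, never from a script. Its argument "rows" is one flat list of numbers, 6 for each row, row after row: the shift along the tool's x, y, z each as a share of 30 cm, from -1 to 1, then the turn, a rotation vector about the tool's x, y, z each as a share of 8 degrees, from -1 to 1. A call has 1 to 12 rows; each row shifts and turns the commanded pose from where the row before left it, along the tool's axes as they then stand; what a row does not reach is not made up. A row lasts 1/10 s, in which the tool goes at most 50 mm and 8.59 degrees, less where a joint would pass 70% of its speed; a pose out of reach is approached as far as the arm can. A call with a number of a shift or a turn outside -1 to 1 is refused whole. A call with a gripper value outside its range is refused whole. "hand" is the opening, from 0 (shut) to 1 (fully open), set as the call begins (left out, the last holds). The fingers move at their own pace and stop on an object; the grip force is fixed at half the most. Time passes only in rows, so rows that do not move let the fingers close. It gives the time, the measured TCP pose, the force and the opening at its end, in the units of the state.
- sensors.sense(): the state, without advancing time (a new reading comes with each control period).
- optics.snapshot(name): name is "side" or "top" or "wrist"; returns (picture, depth): 420x560x3 uint8, red, green, blue; 420x560 float32, m along the optical axis (not along the pixel's ray), 0 where there is no reading.
- optics.camera_params(name): a dict with "fov_y" (degrees; the focal length in pixels is half the picture's height over the tangent of half this angle, whatever the lens; pixels are square), "cx", "cy" (the principal point, pixels), "position" and "rotation" of the camera in the world; the wrist camera has in their place "T_tool_cam" (4x4, takes a point from camera to tool coordinates, whose origin is the TCP and whose axes are the tool frame's). Camera axes: x right, y down, z forward; pixel columns grow to the right and rows downward; lengths in m; the calibration is good to about 2 mm. The wrist camera is an equidistant fisheye: a pixel r from the principal point sees the ray r / f radians off the axis. A picture is of the moment at which its call begins: read the wrist's pose just before it. camera_params takes no time and is no camera call.
- hand_in(): hands the job in, once; it reports no verdict.
Trained networks look in the newest picture that a camera, given by its name, has taken for a name from the list of things; names that differ only in an ending like _2 or _b are one class to them, and where a whole thing is asked for, a point or a joint stands for the part that bears it (a point fixed in the world has none). Each returns a list of dicts, best first, with "confidence" (0 to 1); they miss things now and then, are a little off and sometimes report something else, mostly with a low value. They report only what shows in the picture. A call takes as long as a camera call. They do not tell look-alikes from the thing itself.
- optics.spot_in(target, camera): "centre" ([column, row] in pixels, amid what is visible of it).
- optics.trace(target, camera): "region" (420x560 bool, what is visible of it) and "centre" ([column, row] in pixels, amid what is visible of it).
- optics.place_of(target, camera): "centre" ([column, row] in pixels: a listed point, or the origin of a listed thing).
The state is a dict: "time": time; "qpos": joint angles; "qvel": joint speeds; "effort": joint torques, N m; "tool_pos": TCP position; "orientation": TCP orientation; "ft_force": force on the tool from outside, world axes, zero at the start; "moment": the same for the moment, N m; "finger_gap": opening from 0.0 (shut) to 1.0 (fully open).
Only numpy, scipy, OpenCV 4.12 (cv2) and the standard library are available. Lean on these libraries where they do the work, as an engineer would, in place of code of your own. Each camera call takes 0.05 s, during which the arm holds its last target.

### The job

With one fingertip on each of the two grey buttons on top of the vial dispenser, press both fully down together and keep them held until both amber vials have rolled down the chute and come to rest against its front lip, then let the buttons come back up and move clear. Do not touch or lift the vials themselves, and leave the other things on the bench where they are.

Things in the scene. Friction and masses are not known exactly. Their poses are not given: they have to be found in the camera images.
- dispenser: White bench-top vial dispenser, fixed to the bench, 191 mm long (x), 92 mm wide (y). Origin: on the bench, under its middle; x points from the chute's front lip to the button block, z up. The block (x +25 to +97 mm, full width, flat top 85 mm high) carries two buttons side by side; nothing on it stands higher than the buttons. An open chute falls from its front face at 12 degrees towards -x.
- tray_lip (a point): Tray: the lower end of the open aluminium chute (71.5 mm wide inside), its lowest 50 mm lined with dark rubber. This point: middle of the foot of the upright front lip's inner face (dispenser x = -90 mm, 30 mm high; lip top 46 mm high).
- stop_pins (a point): Midway between two steel stop pins (dispenser x = -29 mm, y = +28 and -28 mm), on the chute floor, 43 mm high. They stand 7 to 8 mm out of the floor and hold the vials back. Each sinks with the button on its side, is below the floor once that is about 8 mm down, and rises with it. Both must be down at once for the vials to roll.
- button_left_top (a point): Centre of the top face of the button at the dispenser's +y side (dispenser frame x = 61, y = +28 mm), 103 mm above the bench when up; moves down with it. Flat round grey plastic cap, 22 mm across, standing 16 mm out of its collar; 56 mm centre to centre from the other button, 34 mm free between them.
- button_right_top (a point): The same for the like button at the dispenser's -y side (dispenser frame x = 61, y = -28 mm).
- button_left (a joint): Travel of the +y button: 0 up, 0.010 m fully down (hard stop). Sprung: about 1.2 N to start it, 4.2 N fully down, so both together take about 8.4 N; returns by itself.
- button_right (a joint): The same for the -y button.
- vial_front: Closed amber glass vial with a white cap, 24 mm in diameter, 70 mm long, about 30 g, lying across the chute (its y along the dispenser's y). Origin: its middle, on its axis. It starts resting against the stop pins (dispenser x about -17 mm); in the tray it lies at about x = -78 mm.
- vial_rear: A like vial lying behind the first (dispenser x about +7 mm); in the tray it lies against the first at about x = -54 mm.
- reagent_bottle: Bystander: white bottle with a red cap, 84 mm across, 165 mm tall. Origin: centre of its underside.
- reagent_jar: Bystander: white jar with a white cap, 80 mm across, 140 mm tall. Origin: centre of its underside.
- tube_rack: Bystander: orange tube rack, 100 x 200 mm, 57 mm tall, with three capped tubes up to 104 mm. Origin: centre of its underside.
- screw_cap: Bystander: blue screw cap, 38 mm across, 14 mm tall, beside the dispenser. Origin: centre of its underside.
- amber_jar: Bystander: small amber jar with a black lid, 48 mm across, 60 mm tall, beside the dispenser. Origin: centre of its underside.
- sample_bottle: Bystander: small white bottle, 28 mm across, 55 mm tall, beside the dispenser's button block. Origin: centre of its underside.
- spatula: Bystander: flat steel laboratory spatula, 180 mm long, 13 mm wide, 6 mm tall, lying on the bench. Origin: under its middle.
- well_plate: Bystander: clear well plate, 84 x 126 mm, 14 mm tall. Origin: centre of its underside.
Things that resemble listed ones, but are neither listed nor needed, are in the scene too. Leave any purple or turquoise look-alike of the dispenser alone.

How it is judged:
On the way:
1. both buttons are held down (more than 6 mm) at the same time while both vials lie in the tray (value of joint each of button_left, button_right above 0.006 m and x of each of vial_front, vial_rear in the frame of dispenser below -0.046 m), for 0.2 s.
At the end, for the whole second after the job is handed in: Both vials lie at rest side by side inside the chute's tray (their middles at dispenser x < -46 mm), and both buttons are back up (within 2 mm) (x of vial_front in the frame of dispenser between -0.092 and -0.046 m and x of vial_rear in the frame of dispenser between -0.092 and -0.046 m and z of each of vial_front, vial_rear in the frame of dispenser below 0.06 m and y of vial_front in the frame of dispenser between -0.012 and 0.012 m and linear speed of each of vial_front, vial_rear below 0.02 m/s and y of vial_rear in the frame of dispenser between -0.012 and 0.012 m and value of joint each of button_left, button_right below 0.002 m); the robot touches nothing.
It fails at once if a button was let up (below 3 mm) while a vial was between the stop pins and the tray ((x of vial_front in the frame of dispenser between -0.046 and -0.024 m and value of joint any of button_left, button_right below 0.003 m) or (x of vial_rear in the frame of dispenser between -0.046 and -0.024 m and value of joint any of button_left, button_right below 0.003 m)).
It fails at once if a vial was touched by the robot (contact force between any of the fingers, the arm and vial_front above 0.3 N or contact force between any of the fingers, the arm and vial_rear above 0.3 N).
It fails at once if a vial was lifted out of the chute (z of any of vial_front, vial_rear in the frame of dispenser above 0.085 m).
It fails at once if a bystander was moved more than 25 mm (distance of any of reagent_bottle, reagent_jar, tube_rack, screw_cap, amber_jar, sample_bottle, spatula, well_plate from where it was at the start of the episode above 0.025 m).
It also fails if it takes over 32 s, if anything falls off the work surface, if the arm or the gripper's body presses on something with over 40 N, if the wrist force passes 120 N, or if a joint passes its speed limit or range.

## Working session

There is one attempt and no reset: what is moved stays moved. The work goes in short steps, Python scripts to look and compute and a tool call to move; the robot and the scene stay as the last step left them, time stands still between calls to the robot, and variables do not carry over. Pictures are saved under pics/ and viewed, and the job is handed in when it is done.

Besides the shell and the picture viewer there is one more tool, called after "Call:" as name(argument=value, ...) on one line, values as JSON. step_arm: Moves the arm, as the interface text tells. Shift numbers are shares of 30 cm and turn numbers shares of 8 degrees, none past 1 either way. Its arguments: {"type":"object","properties":{"rows":{"type":"array","items":{"type":"number"}},"hand":{"type":"number"}},"required":["rows"]}

```bash
mkdir -p pics; ls
cat > h.py <<'E'
import numpy as np, cv2
from plant import sensors, optics
def snap(n,f):
    p,d=optics.snapshot(n); cv2.imwrite('pics/'+f,p[:,:,::-1]); np.save('pics/'+f+'.npy',d); return p,d
def world(n,px,d):
    c=optics.camera_params(n); f=210/np.tan(np.radians(c['fov_y'])/2)
    v=np.array([(px[0]-c['cx'])/f,(px[1]-c['cy'])/f,1])*d
    return np.array(c['rotation'])@v+np.array(c['position'])
E
python3 - <<'E'
from h import *
s=sensors.sense();print(s)
for n in('side','top'):
    p,d=snap(n,n+'0.png'); c=optics.camera_params(n);print(c)
    for t in('button_left_top','button_right_top','dispenser','tray_lip','stop_pins'):
        for r in optics.place_of(t,n)[:3]:
            x,y=np.round(r['centre']).astype(int); dd=d[min(max(y,0),419),min(max(x,0),559)]
            print(n,t,r['confidence'],x,y,world(n,r['centre'],dd))
E
```

```text
pics
{'time': 0.0, 'qpos': array([-1.33250025e+00,  5.28435036e-01,  1.43394194e+00,  8.90069903e-06,
        1.18143237e+00, -1.78484054e-01]), 'qvel': array([-1.72629751e-03, -1.68162246e-03,  8.19172389e-05, -8.38885614e-04,
        7.78532933e-04, -2.14310824e-03]), 'effort': array([-1.60783533e-03, -4.42356598e+01, -1.78025025e+01, -1.62680817e-04,
        8.61409237e-03, -9.91284878e-06]), 'tool_pos': array([ 0.25287099, -0.57074524,  0.23034017]), 'orientation': array([-7.62931223e-04,  8.38097099e-01, -5.45519957e-01, -8.03982731e-04]), 'ft_force': array([ 0.53439106, -0.4753932 , -0.19258921]), 'moment': array([-0.05170196,  0.0390244 ,  0.01797114]), 'finger_gap': 1.001911975528791}
{'fov_y': 56.40256495994522, 'cx': 286.53612080524937, 'cy': 210.87824780658937, 'position': array([-0.10039124,  0.65889822,  0.79608365]), 'rotation': array([ 0.18085263, -0.35106033,  0.81809443, -0.41805559])}Traceback (most recent call last):
  File "<stdin>", line 8, in <module>
  File "h.py", line 8, in world
    return np.array(c['rotation'])@v+np.array(c['position'])
           ~~~~~~~~~~~~~~~~~~~~~~~^~
ValueError: matmul: Input operand 1 has a mismatch in its core dimension 0, with gufunc signature (n?,k),(k,m?)->(n?,m?) (size 3 is different from 4)
```

```bash
cat > h.py <<'E'
import numpy as np, cv2
from scipy.spatial.transform import Rotation as R
from plant import sensors, optics
def rot(q): return R.from_quat([q[1],q[2],q[3],q[0]]).as_matrix()
def snap(n,f):
    p,d=optics.snapshot(n); cv2.imwrite('pics/'+f,p[:,:,::-1]); np.save('pics/'+f+'.npy',d); return p,d
def world(n,px,d):
    c=optics.camera_params(n); f=210/np.tan(np.radians(c['fov_y'])/2)
    v=np.array([(px[0]-c['cx'])/f,(px[1]-c['cy'])/f,1])*d
    return rot(c['rotation'])@v+np.array(c['position'])
E
python3 - <<'E'
from h import *
np.set_printoptions(precision=4,suppress=True)
for n in('side','top'):
    p,d=snap(n,n+'1.png'); c=optics.camera_params(n);print(c)
    for t in('button_left_top','button_right_top','dispenser','tray_lip','stop_pins'):
        for r in optics.place_of(t,n)[:3]:
            x,y=np.round(r['centre']).astype(int); dd=d[min(max(y,0),419),min(max(x,0),559)]
            print(n,t,round(r['confidence'],2),x,y,world(n,r['centre'],dd))
print(sensors.sense()['time'])
E
```

```text
{'fov_y': 56.40256495994522, 'cx': 286.53612080524937, 'cy': 210.87824780658937, 'position': array([-0.1004,  0.6589,  0.7961]), 'rotation': array([ 0.1809, -0.3511,  0.8181, -0.4181])}
side button_left_top 0.55 359 224 [ 0.4051 -0.1071  0.106 ]
side button_left_top 0.49 239 288 [0.4474 0.2981 0.1068]
side button_left_top 0.45 259 229 [0.5857 0.1187 0.1068]
side button_right_top 0.65 278 220 [0.5802 0.0494 0.1056]
side button_right_top 0.64 255 281 [0.4374 0.2558 0.105 ]
side dispenser 0.86 281 261 [0.4925 0.1199 0.0457]
side dispenser 0.84 381 257 [0.2036 0.1033 0.243 ]
side dispenser 0.79 263 330 [0.3523 0.3056 0.0456]
side tray_lip 0.9 304 270 [0.428  0.0959 0.0399]
side tray_lip 0.78 287 350 [0.2813 0.2989 0.0365]
side tray_lip 0.55 407 268 [ 0.2443 -0.1267  0.0301]
side stop_pins 0.94 388 254 [0.1858 0.1085 0.2645]
side stop_pins 0.88 268 328 [0.3484 0.2938 0.0438]
side stop_pins 0.84 285 257 [0.4966 0.1004 0.0452]
{'fov_y': 54.31483814320404, 'cx': 277.8264093272402, 'cy': 209.3719344528834, 'position': array([0.4735, 0.0057, 1.1706]), 'rotation': array([-0.0358,  0.7139, -0.6985,  0.0326])}
top button_left_top 0.54 167 257 [0.4469 0.2968 0.104 ]
top button_left_top 0.51 324 278 [ 0.4012 -0.1107  0.1048]
top button_left_top 0.38 243 207 [0.5823 0.1034 0.1031]
top button_right_top 0.62 184 264 [0.4291 0.2495 0.1066]
top button_right_top 0.55 262 207 [0.5825 0.0536 0.1032]
top button_right_top 0.46 348 278 [ 0.4027 -0.1737  0.1018]
top dispenser 0.98 182 279 [0.3881 0.2664 0.0525]
top dispenser 0.87 254 231 [0.5208 0.0742 0.0721]
top dispenser 0.7 330 298 [ 0.3464 -0.1344  0.0555]
top tray_lip 0.96 245 260 [0.443  0.0991 0.0288]
top tray_lip 0.96 331 333 [ 0.2515 -0.1401  0.0342]
top tray_lip 0.84 171 315 [0.2891 0.2958 0.0384]
top stop_pins 0.93 249 241 [0.4926 0.0867 0.063 ]
top stop_pins 0.66 333 313 [ 0.3059 -0.143   0.0436]
top stop_pins 0.62 175 292 [0.3517 0.2866 0.0451]
0.7
```

View pics/side1.png

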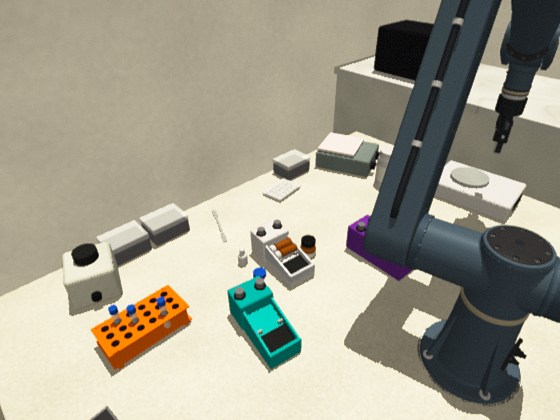

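View pics/top1.png

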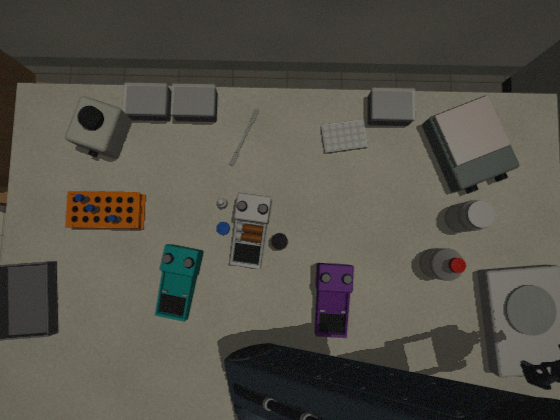

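The white dispenser is the one at the middle: top view buttons at (243,207) and (262,207), with the vials at about (250,233). The purple one at (332,300) and the turquoise one at (180,280) are look-alikes. I'll refine the buttons from the depth points.

Run:
```python
from h import *
np.set_printoptions(precision=4,suppress=True)
for n in('top','side'):
    d=np.load(f'pics/{n}1.png.npy'); 
    c=optics.camera_params(n); f=210/np.tan(np.radians(c['fov_y'])/2)
    v,u=np.mgrid[:420,:560]; P=np.stack([(u-c['cx'])/f*d,(v-c['cy'])/f*d,d],-1)@rot(c['rotation']).T+c['position']
    m=(P[...,0]>.53)&(P[...,0]<.63)&(P[...,1]>0)&(P[...,1]<.16)&(P[...,2]>.096)&(P[...,2]<.12)
    k,l,st,ce=cv2.connectedComponentsWithStats(m.astype(np.uint8))
    for i in range(1,k):
        q=P[l==i]; print(n,st[i],q.mean(0),(q.min(0)+q.max(0))/2,np.ptp(q,axis=0))
    # block top
    m=(P[...,0]>.45)&(P[...,0]<.66)&(P[...,1]>0)&(P[...,1]<.16)&(P[...,2]>.076)&(P[...,2]<.092)
    q=P[m]; print('block',len(q),q.mean(0),cv2.minAreaRect((q[:,:2]*1000).astype(np.float32)))
    m=(P[...,0]>.40)&(P[...,0]<.64)&(P[...,1]>0.02)&(P[...,1]<.14)&(P[...,2]>.025)
    q=P[m]; print('all',len(q),cv2.minAreaRect((q[:,:2]*1000).astype(np.float32)))
img=cv2.imread('pics/top1.png'); cv2.imwrite('pics/crop.png',cv2.resize(img[180:280,195:305],None,fx=5,fy=5,interpolation=cv2.INTER_CUBIC))
```

```text
top [237 202   9   8  54] [0.5856 0.1085 0.103 ] [0.5856 0.1086 0.1027] [0.019  0.0209 0.0091]
top [258 205   9   8  53] [0.579  0.053  0.1036] [0.5787 0.0532 0.103 ] [0.0189 0.0211 0.0109]
block 842 [0.5795 0.0808 0.0852] ((570.021484375, 82.77224731445312), (91.85842895507812, 97.88873291015625), 82.95840454101562)
all 2391 ((520.7589111328125, 74.691162109375), (115.95199584960938, 196.51544189453125), 85.18106842041016)
side [273 219   8   7  45] [0.5775 0.0581 0.103 ] [0.5789 0.0573 0.1019] [0.0194 0.0223 0.0114]
side [257 226   8   8  49] [0.5848 0.1134 0.1027] [0.5857 0.1119 0.1018] [0.0207 0.0209 0.0111]
block 504 [0.5707 0.0909 0.0851] ((570.7470703125, 86.6607666015625), (92.50949096679688, 97.43704986572266), 83.61116790771484)
all 2264 ((520.2310791015625, 77.18959045410156), (119.24259185791016, 200.47613525390625), 86.44129180908203)
```

View pics/crop.png

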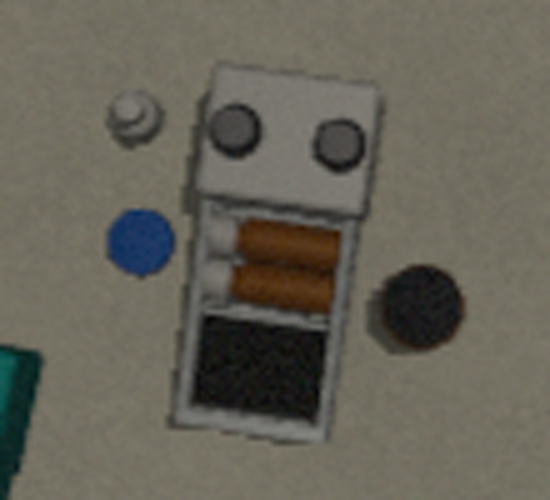

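The buttons are at about (0.5855, 0.110) and (0.579, 0.0545), the midpoint is (0.582, 0.082) and the dispenser yaw is about -6.8°. I'll move over the dispenser first and set the opening so the finger centres are about 56 mm apart.

Call:
step_arm(rows=[-0.1,-0.12,0,0,0,0,-0.1,-0.12,0,0,0,0,-0.1,-0.12,0,0,0,0,-0.1,-0.12,0,0,0,0,-0.1,-0.12,0,0,0,0,-0.1,-0.12,0,0,0,0,-0.1,-0.12,0,0,0,0,-0.1,-0.12,0,0,0,0,-0.1,-0.12,0,0,0,0,-0.1,-0.12,0,0,0,0,-0.1,-0.12,0,0,0,0,-0.1,-0.12,0,0,0,0], hand=0.49)

```text
time: 1.9
tool_pos: [0.5031, -0.0656, 0.2316]
orientation: [-0.0, 0.838, -0.546, 0.0]
ft_force: [1.3, -0.2, 0.0]
finger_gap: 0.493
```

```bash
cat >> h.py <<'E'
def plan(tp,yaw_x):
    s=sensors.sense(); M=rot(s['orientation'])
    xt=np.array(list(yaw_x)+[0]); xt/=np.linalg.norm(xt); z=np.array([0,0,-1.]); T=np.stack([xt,np.cross(z,xt),z],1)
    rv=R.from_matrix(M.T@T).as_rotvec(degrees=True)/8
    print('t',s['time'],'pos',s['tool_pos'],'F',s['ft_force'],'gap',s['finger_gap'],'q',s['qpos'])
    print('shift share',M.T@(np.array(tp)-s['tool_pos'])/.3,'turn share',rv)
E
python3 - <<'E'
from h import *
np.set_printoptions(precision=4,suppress=True)
plan([.582,.082,.23],(-.118,-.993))
E
```

```text
t 1.9 pos [ 0.5031 -0.0656  0.2316] F [ 1.326  -0.1966  0.0217] gap 0.49332549448473845 q [-0.3503  0.3692  1.7237 -0.0001  1.0478  0.8038]
shift share [-0.3435 -0.4398  0.0055] turn share [-0.0054 -0.0038  3.8318]
```

Call:
step_arm(rows=[-0.086,-0.11,0,0,0,0,-0.086,-0.11,0,0,0,0,-0.086,-0.11,0,0,0,0,-0.086,-0.11,0,0,0,0,0,0,0,0,0,0.96,0,0,0,0,0,0.96,0,0,0,0,0,0.96,0,0,0,0,0,0.95,0,0,0,0,0,0,0,0,0,0,0,0])

```text
time: 2.9
tool_pos: [0.5812, 0.0804, 0.2314]
orientation: [0.0, -0.665, 0.747, -0.0]
ft_force: [-0.1, 1.0, -1.7]
finger_gap: 0.491
```

Run:
```python
from h import *
np.set_printoptions(precision=4,suppress=True)
plan([.582,.082,.23],(-.118,-.993))
p,d=snap('wrist','w1.png'); c=optics.camera_params('wrist'); print(c)
s=sensors.sense(); M=rot(s['orientation']); T=np.array(c['T_tool_cam'])
def wray(px):
    f=210/np.tan(np.radians(c['fov_y'])/2); a=np.array([px[0]-c['cx'],px[1]-c['cy']]); r=np.linalg.norm(a); th=r/f
    v=np.r_[a/r*np.sin(th),np.cos(th)]; o=M@T[:3,3]+s['tool_pos']; return o,M@T[:3,:3]@v
for t,z in(('button_left_top',.103),('button_right_top',.103),('tray_lip',.03),('stop_pins',.043)):
    for r in optics.place_of(t,'wrist')[:4]:
        o,v=wray(r['centre']); print(t,round(r['confidence'],2),r['centre'],o+v*(z-o[2])/v[2])
```

```text
t 2.9 pos [0.5812 0.0804 0.2314] F [-0.0645  1.0129 -1.6992] gap 0.49075639873252785 q [-0.0529  0.4757  1.5311  0.      1.1347  1.6332]
shift share [-0.0056 -0.0019  0.0045] turn share [-0.0005  0.0001  0.0218]
{'fov_y': 65.70646984690485, 'cx': 275.538100642134, 'cy': 215.69694472883359, 'T_tool_cam': array([[ 1.    ,  0.0003, -0.0003,  0.0001],
       [-0.0002,  0.9589,  0.2838, -0.0711],
       [ 0.0003, -0.2838,  0.9589, -0.1427],
       [ 0.    ,  0.    ,  0.    ,  1.    ]])}
button_left_top 0.91 [238.2, 203.0] [0.5872 0.1121 0.103 ]
button_left_top 0.44 [455.7, 335.4] [ 0.402  -0.1121  0.103 ]
button_right_top 0.66 [307.9, 207.1] [0.5767 0.0527 0.103 ]
button_right_top 0.58 [494.3, 325.9] [ 0.3999 -0.1708  0.103 ]
button_right_top 0.35 [195.3, 176.9] [0.6147 0.146  0.103 ]
tray_lip 0.77 [156.1, 386.9] [0.2939 0.3025 0.03  ]
tray_lip 0.59 [272.5, 311.3] [0.4275 0.102  0.03  ]
stop_pins 0.89 [270.9, 269.9] [0.4918 0.096  0.043 ]
stop_pins 0.69 [148.2, 370.5] [0.3424 0.2948 0.043 ]
```

View pics/w1.png

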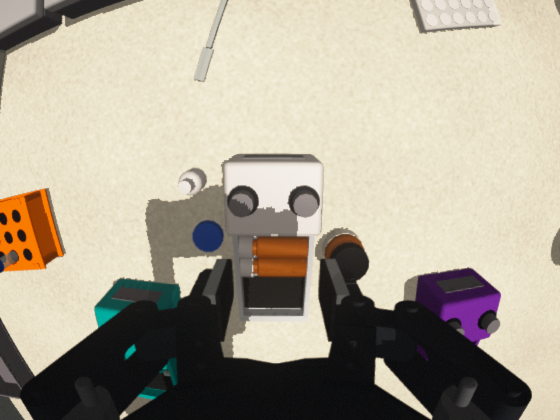

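The wrist view shows the two buttons at about (241,201) and (305,201), level with each other, so the yaw is right. The fingers straddle the picture's middle. I'll refine with wrist depth.

Run:
```python
from h import *
np.set_printoptions(precision=4,suppress=True)
d=np.load('pics/w1.png.npy'); c=optics.camera_params('wrist'); s=sensors.sense(); M=rot(s['orientation']); T=np.array(c['T_tool_cam'])
f=210/np.tan(np.radians(c['fov_y'])/2); v,u=np.mgrid[:420,:560]; a=u-c['cx'];b=v-c['cy'];r=np.hypot(a,b)+1e-9; t=np.tan(r/f)
C=np.stack([a/r*t*d,b/r*t*d,d],-1); Q=C@T[:3,:3].T+T[:3,3]; P=Q@M.T+s['tool_pos']
m=(P[...,0]>.53)&(P[...,0]<.63)&(P[...,1]>0)&(P[...,1]<.16)&(P[...,2]>.0965)&(P[...,2]<.12)
k,l,st,ce=cv2.connectedComponentsWithStats(m.astype(np.uint8))
for i in range(1,k):
    q=P[l==i]
    if len(q)>30: print(st[i],q.mean(0),(q.min(0)+q.max(0))/2,np.ptp(q,axis=0), 'tool',Q[l==i].mean(0))
# finger points in tool frame
m=(abs(Q[...,2])<.03)&(abs(Q[...,0])<.06)&(d>0)&(abs(Q[...,1])<.03)
for sg in(-1,1):
    q=Q[m&(Q[...,0]*sg>0)]; print('finger',len(q),q.min(0),q.max(0), 'low', q[q[:,2]>q[:,2].max()-.006].min(0),q[q[:,2]>q[:,2].max()-.006].max(0))
```

```text
[228 192  26  25 496] [0.586  0.11   0.1028] [0.5856 0.1103 0.1011] [0.021  0.0215 0.008 ] tool [-0.03   -0.0013  0.1285]
[293 192  25  26 500] [0.5794 0.055  0.1028] [0.5786 0.0549 0.1007] [0.0216 0.0212 0.0083] tool [ 0.0254 -0.0011  0.1286]
finger 1070 [-0.0346 -0.011  -0.03  ] [-0.0204  0.0123 -0.0019] low [-0.0273 -0.0104 -0.0079] [-0.0205  0.011  -0.0019]
finger 1080 [ 0.0206 -0.0108 -0.03  ] [ 0.0348  0.0122 -0.0013] low [ 0.0207 -0.0103 -0.0072] [ 0.0331  0.0108 -0.0013]
```

Call:
step_arm(rows=[-0.0077,-0.004,0,0,0,0,0,0,0.1,0,0,0,0,0,0.1,0,0,0,0,0,0.1,0,0,0,0,0,0.08,0,0,0,0,0,0,0,0,0,0,0,0,0,0,0])

```text
time: 3.85
tool_pos: [0.583, 0.0826, 0.1174]
orientation: [-0.0, -0.664, 0.748, 0.0]
ft_force: [-0.3, 0.6, 0.0]
finger_gap: 0.488
```

```bash
cat > w.py <<'E'
from h import *
import sys
np.set_printoptions(precision=4,suppress=True)
plan([.5827,.0825,.1],(-.118,-.993))
p,d=snap('wrist',sys.argv[1]); c=optics.camera_params('wrist'); s=sensors.sense(); M=rot(s['orientation']); T=np.array(c['T_tool_cam'])
f=210/np.tan(np.radians(c['fov_y'])/2); v,u=np.mgrid[:420,:560]; a=u-c['cx'];b=v-c['cy'];r=np.hypot(a,b)+1e-9; t=np.tan(r/f)
C=np.stack([a/r*t*d,b/r*t*d,d],-1); Q=C@T[:3,:3].T+T[:3,3]; P=Q@M.T+s['tool_pos']
# vials by amber colour
h=cv2.cvtColor(p,cv2.COLOR_RGB2HSV); m=(h[...,0]<18)&(h[...,1]>130)&(h[...,2]>60)&(abs(P[...,1]-.1)<.06)&(P[...,0]<.57)
D=np.array([.5827-.061*.993,.0825+.061*.118]); X=(P[...,0]-D[0])*.993-(P[...,1]-D[1])*.118; Y=(P[...,0]-D[0])*.118+(P[...,1]-D[1])*.993
m&=(abs(Y)<.045)&(abs(X)<.1)
print('amber px',m.sum(),'disp X range',np.percentile(X[m],[3,50,97]) if m.sum() else '', 'Y', np.percentile(Y[m],[3,97]) if m.sum() else '')
E
python3 w.py w2.png
```

```text
t 3.85 pos [0.583  0.0826 0.1174] F [-0.3037  0.5846  0.0177] gap 0.48814526472145325 q [-0.0489  0.6294  1.6233  0.0001  0.8892  1.6397]
shift share [0.0005 0.0008 0.058 ] turn share [0.0019 0.0004 0.0031]
amber px 3443 disp X range [-0.0226  0.0009  0.016 ] Y [-0.031   0.0196]
```

View pics/w2.png

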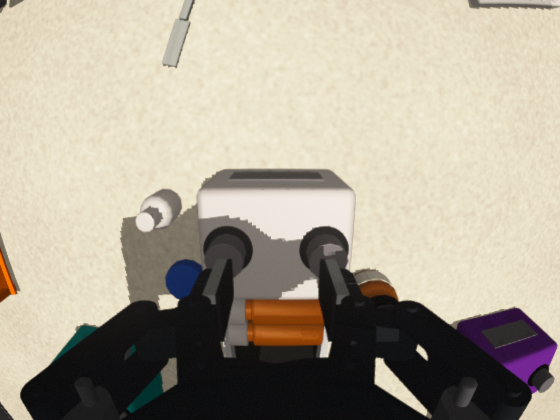

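The fingertips are above both buttons, at (228,255) and (323,250), and the vials are still held behind the pins. I'll go down now.

Call:
step_arm(rows=[0,0,0.02,0,0,0,0,0,0.02,0,0,0,0,0,0.01,0,0,0,0,0,0.01,0,0,0,0,0,0,0,0,0])

```text
time: 4.4
tool_pos: [0.5827, 0.0826, 0.0993]
orientation: [-0.0, -0.664, 0.748, 0.0]
ft_force: [-1.7, -0.8, 2.7]
finger_gap: 0.491
```

Call:
step_arm(rows=[0,0,0.015,0,0,0,0,0,0.01,0,0,0,0,0,0,0,0,0,0,0,0,0,0,0])

```text
time: 4.8
tool_pos: [0.5828, 0.0826, 0.0924]
orientation: [0.0, -0.664, 0.748, -0.0]
ft_force: [-2.4, 0.1, 7.7]
finger_gap: 0.488
```

Call:
step_arm(rows=[0,0,0.01,0,0,0,0,0,0,0,0,0,0,0,0,0,0,0])

```text
time: 5.1
tool_pos: [0.5829, 0.0826, 0.0912]
orientation: [0.0, -0.664, 0.747, -0.0]
ft_force: [-5.1, -0.2, 17.6]
finger_gap: 0.494
```

Force is 17.6 N, well over the 8.4 N both springs need, so the buttons are on their stops. I'll hold and look.

Call:
step_arm(rows=[0,0,0.005,0,0,0,0,0,0,0,0,0,0,0,0,0,0,0,0,0,0,0,0,0,0,0,0,0,0,0,0,0,0,0,0,0,0,0,0,0,0,0,0,0,0,0,0,0])

```text
time: 5.9
tool_pos: [0.5829, 0.0826, 0.0911]
orientation: [0.001, -0.664, 0.747, -0.001]
ft_force: [-6.6, 0.4, 24.0]
finger_gap: 0.491
```

```bash
python3 w.py w3.png
python3 - <<'E'
from h import *
snap('side','s3.png'); img=cv2.imread('pics/s3.png'); cv2.imwrite('pics/s3c.png',cv2.resize(img[190:310,210:340],None,fx=4,fy=4,interpolation=cv2.INTER_CUBIC))
E
```

```text
t 5.9 pos [0.5829 0.0826 0.0911] F [-6.6109  0.4314 24.0416] gap 0.4907834945123392 q [-0.0488  0.6686  1.6397 -0.0003  0.8317  1.6398]
shift share [ 0.0003  0.0006 -0.0298] turn share [-0.0119 -0.0008  0.0044]
amber px 0 disp X range  Y
```

View pics/w3.png

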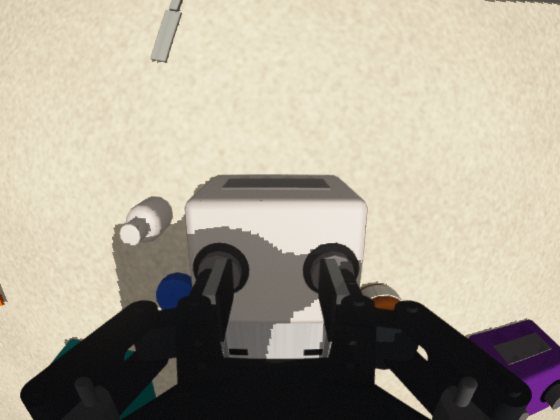

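View pics/s3c.png

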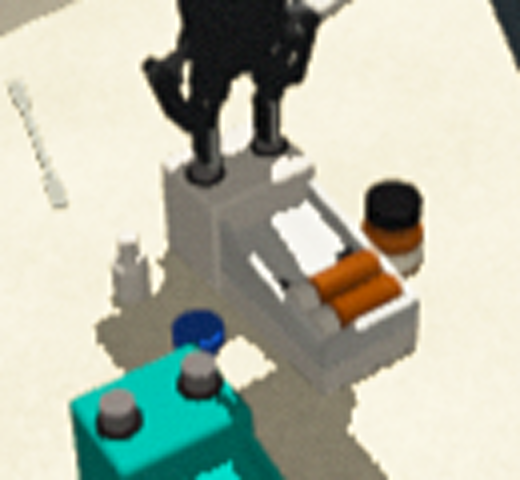

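The side view shows both vials together at the front lip, crop (345,285), with the upper chute empty and both fingertips still on the buttons. I'll hold a little longer and measure that they are at rest in the tray before releasing.

Call:
step_arm(rows=[0,0,0,0,0,0,0,0,0,0,0,0,0,0,0,0,0,0,0,0,0,0,0,0,0,0,0,0,0,0,0,0,0,0,0,0,0,0,0,0,0,0,0,0,0,0,0,0,0,0,0,0,0,0,0,0,0,0,0,0])

```text
time: 7.0
tool_pos: [0.5829, 0.0826, 0.0911]
orientation: [0.001, -0.664, 0.747, -0.001]
ft_force: [-6.5, 0.6, 24.9]
finger_gap: 0.49
```

```bash
cat > v.py <<'E'
from h import *
import sys
np.set_printoptions(precision=4,suppress=True)
D=np.array([.5827-.061*.993,.0825+.061*.118])
for n in('side','top'):
    p,d=snap(n,n+sys.argv[1]+'.png'); c=optics.camera_params(n); f=210/np.tan(np.radians(c['fov_y'])/2)
    v,u=np.mgrid[:420,:560]; P=np.stack([(u-c['cx'])/f*d,(v-c['cy'])/f*d,d],-1)@rot(c['rotation']).T+c['position']
    X=(P[...,0]-D[0])*.993-(P[...,1]-D[1])*.118; Y=(P[...,0]-D[0])*.118+(P[...,1]-D[1])*.993
    h=cv2.cvtColor(p,cv2.COLOR_RGB2HSV); m=(h[...,0]<18)&(h[...,1]>130)&(h[...,2]>30)&(abs(Y)<.042)&(abs(X)<.1)
    if m.sum(): print(n,m.sum(),'X',np.percentile(X[m],[2,50,98]),'Y',np.percentile(Y[m],[2,98]),'Z',np.percentile(P[...,2][m],[2,98]))
print(sensors.sense()['time'],sensors.sense()['ft_force'])
E
python3 v.py 4
```

```text
side 246 X [-0.0889 -0.0672 -0.0485] Y [-0.0303  0.019 ] Z [0.0479 0.064 ]
7.1 [-6.8009 -0.3493 24.5448]
```

The amber bodies span dispenser x from -89 to -48 mm, which matches vial centres at -78 and -54. I'll release straight up.

Call:
step_arm(rows=[0,0,-0.03,0,0,0,0,0,-0.06,0,0,0,0,0,-0.1,0,0,0,0,0,-0.1,0,0,0,0,0,-0.1,0,0,0,0,0,-0.1,0,0,0,0,0,0,0,0,0,0,0,0,0,0,0])

```text
time: 7.9
tool_pos: [0.5828, 0.0826, 0.2344]
orientation: [0.0, -0.664, 0.748, -0.0]
ft_force: [0.2, -0.5, -0.3]
finger_gap: 0.49
```

```bash
python3 v.py 5; python3 w.py w5.png;python3 - <<'E'
from h import *
d=np.load('pics/w5.png.npy'); c=optics.camera_params('wrist'); s=sensors.sense(); M=rot(s['orientation']); T=np.array(c['T_tool_cam'])
f=210/np.tan(np.radians(c['fov_y'])/2); v,u=np.mgrid[:420,:560]; a=u-c['cx'];b=v-c['cy'];r=np.hypot(a,b)+1e-9; t=np.tan(r/f)
P=(np.stack([a/r*t*d,b/r*t*d,d],-1)@T[:3,:3].T+T[:3,3])@M.T+s['tool_pos']
for B in((.586,.110),(.5794,.055)):
    m=np.hypot(P[...,0]-B[0],P[...,1]-B[1])<.008; print('button z',np.median(P[...,2][m]))
E
```

```text
side 236 X [-0.0894 -0.0683 -0.0506] Y [-0.0297  0.018 ] Z [0.0492 0.0645]
8.0 [-0.0668  0.0306 -0.0981]
t 8.0 pos [0.5816 0.0826 0.2327] F [-0.0668  0.0306 -0.0981] gap 0.48774257402176746 q [-0.049   0.4763  1.5255  0.      1.1428  1.6398]
shift share [-0.0002 -0.0049  0.4425] turn share [ 0.0216 -0.0013  0.0016]
amber px 1561 disp X range [-0.0831 -0.058  -0.0442] Y [-0.0322  0.0186]
button z 0.25526646655022145
button z 0.2545186361545225
```

View pics/w5.png

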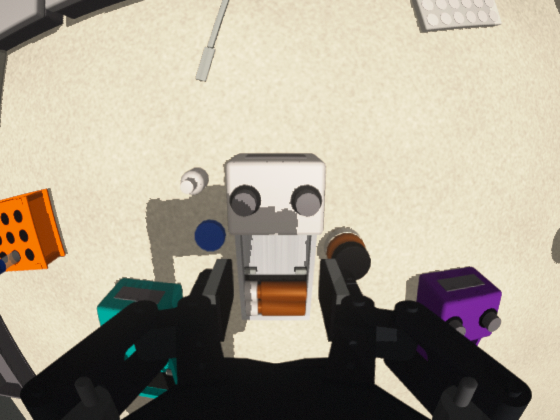

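The wrist view shows the vials in the tray at (280,297), the pins back up at (248,268) and (308,268), and the buttons raised. My button height figure took in the fingers, so I'll redo it from the same picture.

Run:
```python
from h import *
d=np.load('pics/w5.png.npy'); c=optics.camera_params('wrist'); s=sensors.sense(); M=rot(s['orientation']); T=np.array(c['T_tool_cam'])
f=210/np.tan(np.radians(c['fov_y'])/2); v,u=np.mgrid[:420,:560]; a=u-c['cx'];b=v-c['cy'];r=np.hypot(a,b)+1e-9; t=np.tan(r/f)
P=(np.stack([a/r*t*d,b/r*t*d,d],-1)@T[:3,:3].T+T[:3,3])@M.T+s['tool_pos']
for B in((.586,.110),(.5794,.055)):
    m=(np.hypot(P[...,0]-B[0],P[...,1]-B[1])<.007)&(P[...,2]<.15); print('button z',np.median(P[...,2][m]),m.sum())
print(s['ft_force'],abs(s['qvel']).max())
```

```text
button z 0.10278472788291658 198
button z 0.1028025076972137 200
[-0.5349731   0.3004473  -0.20747696] 0.005020419572335887
```

```bash
python3 -c "
from plant import hand_in
print(hand_in())"
```

```text
the job is handed in; nothing more can be done
None
```

I pressed both grey buttons on the white dispenser together, one fingertip on each. I held them on their stops for about 2 s at roughly 24 N until both vials were lying in the tray. Then I released straight up, stopped about 13 cm above the buttons, and handed in at about 8 s.

Last checks:
- **Vials:** the side camera put the amber bodies at dispenser x of about -89 to -50 mm, against the front lip. They sat within about 2 mm of where they were before release.
- **Buttons:** both tops measured 102.8 mm high, so they are fully back up. The stop pins are up behind the vials.
- **Arm:** the force reading was near zero and the arm was still.
- **Bystanders:** the ones in the wrist picture looked unmoved. I did not measure their positions.

**Readings that failed or disagreed:**
- My first button height came out at 255 mm because it included the fingers; redoing it from the same picture gave the value above.
- The wrist camera's reading of the vials was 6 mm off the side camera's (-83 to -44 mm). It agrees they are in the tray.
- The top camera gave no vial reading while the buttons were held or after release.

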